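Put the paints and thinner away by size in the graduated rack

TASK

Painting is done: put the four containers standing in the grey metal tray away in the wooden rack, in order of thickness from the slimmest in the narrowest well to the fattest in the widest, each standing upright and fully down in its own well. Keep every container upright on the way, and leave the two mixing cups with their paint where they stand in the tray.

Things in the scene. Friction and masses are not known exactly. Their poses are not given: they have to be found in the camera images.
- dropper_bottle: Slim dark dropper bottle with a white pointed nozzle, 26 mm diameter, 74 mm tall: body 25.6 mm across up to 53 mm, then a narrow neck and nozzle. Stands upright and loose in the tray (30 g). Origin: centre of its underside; z up along the bottle.
- paint_jar: Short paint jar with a black screw cap, 35 mm diameter, 49 mm tall; the cap takes the top 15 mm. Stands upright and loose in the tray (45 g). Origin: centre of its underside; z up.
- surfacer_bottle: White stubby bottle with a broad white lid, 41 mm diameter up to 58 mm, lid 37 mm, 70 mm tall. Stands upright and loose in the tray (70 g). Origin: centre of its underside; z up.
- thinner_bottle: Tall amber glass bottle with a paper label and a ribbed black screw cap, body 54 mm diameter up to the shoulder at 80 mm, cap 34 mm diameter from 97 mm to the top at 118 mm. Best taken round the body below the shoulder. Stands upright and loose in the tray (200 g). Origin: centre of its underside; z up.
- well_a: The narrowest well, at one end of the fixed wooden rack: a 45 mm square block with a round well of 34 mm bore, 14 mm deep, rim chamfered 3 mm, for the slimmest container (26 mm). Origin: centre of the well's floor, 8 mm above the desk; block top 14 mm above it. z up, y along the row to the narrow end, x across it. The four blocks stand in one straight row, flush at the front.
- well_b: The second well of the fixed wooden rack: a 52 mm square block with a round well of 41 mm bore, 14 mm deep, rim chamfered 3 mm, for the 35 mm container. Origin: centre of the well's floor, 8 mm above the desk; block top 14 mm above it. z up, y along the row to the narrow end, x across it. It stands next to the narrowest.
- well_c: The third well of the fixed wooden rack: a 60 mm square block with a round well of 49 mm bore, 18 mm deep, rim chamfered 3 mm, for the 41 mm container. Origin: centre of the well's floor, 8 mm above the desk; block top 18 mm above it. z up, y along the row to the narrow end, x across it. Once the tall bottle stands in the widest well next to it, its side is about 40 mm from this centre.
- well_d: The widest well, at the other end of the fixed wooden rack: a 74 mm square block with a round well of 63 mm bore, 30 mm deep, rim chamfered 3 mm, for the fattest container (54 mm). Origin: centre of the well's floor, 8 mm above the desk; block top 30 mm above it. z up, y along the row to the narrow end, x across it. 
- mixing_cup_green: Small steel mixing cup with dark green paint in it, 36 mm diameter, 18 mm tall, loose in one corner of the metal tray, 55 mm or more (centre to centre) from the nearest container; it must stay where it is. Origin: centre of its underside. The tray is fixed, 150 x 270 mm, its walls 12 mm high, its floor 5 mm above the desk; the tray and the rack stand side by side, either on the left.
- mixing_cup_white: Small steel mixing cup with pale paint in it, 36 mm diameter, 18 mm tall, loose in the opposite corner of the tray; it must stay where it is. Origin: centre of its underside.

How it is judged:
By the outcome, as a careful person would: the job done as asked, in the order asked, and still so for the second after the job is handed in, with the robot touching nothing.
It also fails if it takes over 106 s, if anything falls off the work surface, if the arm or the gripper's body presses on something with over 40 N, if the wrist force passes 120 N, or if a joint passes its speed limit or range.

ROBOT

A 6-joint arm with a two-finger parallel gripper is mounted at the origin on a cart in front of the work surface, level with it; the furniture and walls round the work are solid. World frame = base frame: x ahead of the robot, y to its left, z up, the work surface at z = 0. Lengths are in m, angles in rad, forces in N, time in s.
With the tool pointing down it reaches from about 0.275 to 0.825 m from the base axis. Payload 4.9 kg.
Tool frame: the origin (TCP) lies midway between the tips of the shut fingers; the grasp point (between the pads) lies 19 mm behind it (bot.grip_depth is the distance from the TCP to the grasp point, in m); z points along the fingers, y is the line along which they close (so a half turn about z gives the same grasp; the last joint's range is limited). The gripper opens to 85 mm and grips with 20 to 120 N. Pads are 22 mm wide; open, the fingers measure 114 mm over their backs; the gripper's body (76 mm by 85 mm) begins 54 mm behind the grasp point. The pads swing forward as they close: fully open they stand 13 mm farther back than shut.
Start: joints at [1.074, 0.326, -0.193, 1.052, 0, 1.437], TCP at [0.195, 0.514, 0.231] pointing down, gripper open.
Joint ranges: [-2.65, 2.65], [-0.97, 1.79], [-1.3, 1.35], [-1.93, 2.1], [-1.47, 1.37], [-3.14, 3.14]. Speed limits (rad/s): [2.57, 2.57, 3.14, 3.14, 3.14, 3.14].

INTERFACE

Orientations are given as a unit quaternion [w, x, y, z].
In Python, from cell import bot gives the robot as it stands. Calls block until the motion is done:
- bot.move_pose(position, orientation): joint-space move of the TCP to a pose.
- bot.move_linear(position, speed=0.15, rotation=None, until_force=None): straight line of the TCP; rotation=None keeps the orientation; speed is the mean speed in m/s. With until_force (N) it stops when the force on the tool has changed by that much, and returns True; else False.
- bot.goto_joints(angles): joint-space move.
- bot.set_gripper(opening, grasp_force=None): opening from 0.0 (shut) to 1.0 (fully open); grasp_force is the grip in N (None keeps the last); returns when the fingers have stopped.
- bot.wait(seconds).
- bot.solve_ik(position, orientation): joint angles nearest the present ones, or None.
- bot.camera(name): name is "scene" or "top" or "wrist"; returns the picture (480x640x3 uint8, red, green, blue); there is no depth.
- bot.calibration(name): a dict with "mtx" (3x3 intrinsics, pixels), "k1" (the pictures are not rectified: a ray, as slopes to the right and down, at radius r is drawn at 1 + k1 r^2 times it, then the intrinsics apply), "extrinsics" (4x4, takes a point from world to camera coordinates); the wrist camera has in their place "hand_eye" (4x4, takes a point from camera to tool coordinates, whose origin is the TCP and whose axes are the flange's). Camera axes: x right, y down, z forward; pixel columns grow to the right and rows downward; lengths in m; the calibration is good to about 2 mm. A picture is of the moment at which its call begins: read the wrist's pose just before it. calibration takes no time and is no camera call.
A pose or a line that the arm cannot do raises bot.PlanningError and nothing moves.
- bot.close_job(): hands the job in; it is judged then, once.
Trained networks look in the newest picture that a camera, given by its name, has taken for a name from the list of things; names that differ only in an ending like _2 or _b are one class to them, and where a whole thing is asked for, a point or a joint stands for the part that bears it (a point fixed in the world has none). Each returns a list of dicts, best first, with "confidence" (0 to 1); they miss things now and then, are a little off and sometimes report something else, mostly with a low value. They report only what shows in the picture. A call takes as long as a camera call.
- bot.search_frame(camera, thing): "bbox" ([left, top, width, height] in pixels, round what is visible of it).
Readings, each from a call of its own:
- bot.read_clock(): time.
- bot.read_joint_positions(): joint angles.
- bot.read_joint_vel(): joint speeds.
- bot.read_joint_efforts(): joint torques, N m.
- bot.read_position(): TCP position.
- bot.read_tool_rot(): TCP orientation.
- bot.read_ft_force(): force on the tool from outside, world axes, zero at the start.
- bot.read_moment(): the same for the moment, N m.
- bot.read_gripper_width(): opening from 0.0 (shut) to 1.0 (fully open).
- bot.read_finger_force(): force on a finger pad.
Only numpy, scipy, OpenCV 4.12 (cv2) and the standard library are available. Lean on these libraries where they do the work, as an engineer would, in place of code of your own. Each camera call takes 0.05 s, during which the arm holds its last target. There are 200 camera calls.

## Working session

There is one attempt and no reset: what is moved stays moved. The work goes in short steps, each a Python script; the robot and the scene stay as the last script left them, time stands still between calls to the robot, and variables do not carry over. Pictures are saved under pics/ and viewed, at most 14 in all, crops included, and the job is handed in when it is done.

```bash
mkdir -p pics; ls
python3 - <<'E'
from cell import bot
import cv2
for n in ("top","scene"):
    im=bot.camera(n); cv2.imwrite(f"pics/{n}0.png",im[:,:,::-1])
    c=bot.calibration(n); print(n,c)
    for t in ["dropper_bottle","paint_jar","surfacer_bottle","thinner_bottle","well_a","well_b","well_c","well_d","mixing_cup_green","mixing_cup_white"]:
        print(t,[(d["bbox"],round(d["confidence"],2)) for d in bot.search_frame(n,t)][:4])
print(bot.calibration("wrist"),bot.read_tool_rot(),bot.read_clock())
E
```

```text
pics
top {'mtx': array([[599.8924726 ,   0.        , 317.93907664],
       [  0.        , 599.8924726 , 237.36261434],
       [  0.        ,   0.        ,   1.        ]]), 'k1': -0.09073041293752275, 'extrinsics': array([[-0.01613907, -0.99942487, -0.02982391, -0.06904967],
       [-0.99640844,  0.0185558 , -0.08261897,  0.45731239],
       [ 0.08312486,  0.0283834 , -0.99613485,  1.02717996],
       [ 0.        ,  0.        ,  0.        ,  1.        ]])}
dropper_bottle [([399.4, 223.7, 18.3, 17.7], 0.73), ([454.2, 250.5, 31.3, 26.0], 0.31)]
paint_jar [([349.6, 231.3, 20.2, 23.5], 0.74)]
surfacer_bottle [([454.8, 251.5, 29.6, 23.2], 0.59)]
thinner_bottle [([407.8, 261.6, 40.3, 31.8], 0.64)]
well_a [([259.1, 216.4, 60.3, 58.9], 0.96), ([183.9, 191.7, 33.7, 31.9], 0.88), ([236.9, 209.4, 39.5, 43.1], 0.86), ([207.2, 201.5, 42.0, 38.0], 0.84)]
well_b [([259.1, 216.4, 60.3, 58.9], 0.96), ([183.9, 191.7, 33.7, 31.9], 0.88), ([236.9, 209.4, 39.5, 43.1], 0.86), ([207.2, 201.5, 42.0, 38.0], 0.84)]
well_c [([259.1, 216.4, 60.3, 58.9], 0.96), ([183.9, 191.7, 33.7, 31.9], 0.88), ([236.9, 209.4, 
[... 1603 characters left out ...]
([355.0, 259.5, 16.6, 18.9], 0.51)]
mixing_cup_white [([307.1, 350.2, 21.4, 18.3], 0.72)]
{'mtx': array([[414.2559069 ,   0.        , 319.68302326],
       [  0.        , 414.2559069 , 238.41035849],
       [  0.        ,   0.        ,   1.        ]]), 'k1': -0.06365388370673575, 'hand_eye': array([[-1.27059104e-04, -9.50721477e-01, -3.10046219e-01,
         7.90006079e-02],
       [ 9.99999831e-01,  5.50292884e-05, -5.78547966e-04,
        -1.60995092e-04],
       [ 5.67099599e-04, -3.10046240e-01,  9.50721309e-01,
        -1.43265543e-01],
       [ 0.00000000e+00,  0.00000000e+00,  0.00000000e+00,
         1.00000000e+00]])} [3.62284672e-07 1.80407960e-01 9.83591870e-01 2.09162409e-05] 1.1
```

View pics/top0.png

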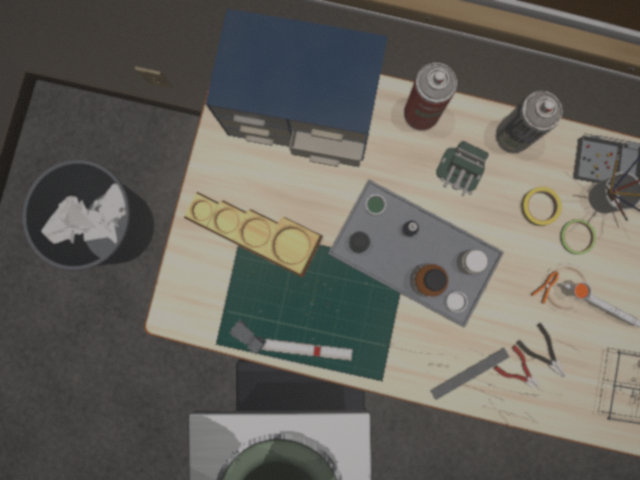

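View pics/scene0.png

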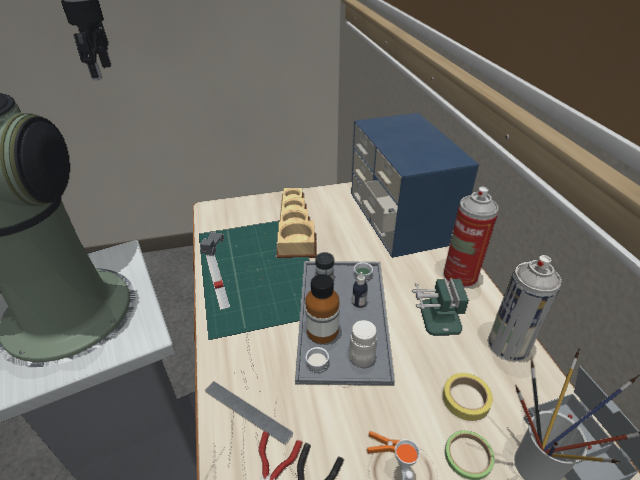

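Top view: jar (359,242), dropper (410,228), thinner (430,279), surfacer (474,262), cups at (375,204)/(456,301). The wells run from (202,211), the narrowest, to (293,245), the widest. I'll fit the model silhouettes to the boxes from all the cameras.

```bash
cat > h.py <<'E'
from cell import bot
import numpy as np, cv2
from scipy.optimize import least_squares
from scipy.spatial.transform import Rotation as Ro
PROF={"dropper_bottle":[(0,12.8),(53,12.8),(74,3)],"paint_jar":[(0,17.5),(49,17.5)],
"surfacer_bottle":[(0,20.5),(58,20.5),(58.1,18.5),(70,18.5)],"thinner_bottle":[(0,27),(80,27),(97,17),(118,17)],
"mixing_cup_green":[(0,18),(18,18)],"mixing_cup_white":[(0,18),(18,18)]}
A=np.linspace(0,2*np.pi,48)
def cyl(n,x,y,z0):
    return np.concatenate([np.c_[x+r/1e3*np.cos(A),y+r/1e3*np.sin(A),np.full(48,z0+h/1e3)] for h,r in PROF[n]])
def quat(a): # tool down, tool x along world angle a
    x=np.array([np.cos(a),np.sin(a),0]);z=np.array([0,0,-1.]);y=np.cross(z,x)
    q=Ro.from_matrix(np.c_[x,y,z]).as_quat();return [q[3],q[0],q[1],q[2]]
def camera(n):
    """calibration + world->cam of now, picture taken"""
    c=bot.calibration(n)
    if n=="wrist":
        p=bot.read_position();q=bot.read_tool_rot()
        T=np.eye(4);T[:3,:3]=Ro.from_quat([q[1],q[2],q[3],q[0]]).as_matrix();T[:3,3]=p
        E=np.linalg.inv(T@c["hand_eye"])
    else:E=c["extrinsics"]
    return (c["mtx"],c["k1"],E),bot.camera(n)
def proj(C,P):
    m,k,E=C;P=np.asarray(P)@E[:3,:3].T+E[:3,3];s=P[:,:2]/P[:,2:]
    s=s*(1+k*(s**2).sum(1,keepdims=True));return s*[m[0,0],m[1,1]]+m[:2,2]
def bb(C,P):
    u=proj(C,P);return np.r_[u.min(0),u.max(0)]
def box(d):l,t,w,h=d["bbox"];return np.array([l,t,l+w,t+h])
def backproj(C,uv,z):
    f=lambda p:proj(C,[[p[0],p[1],z]])[0]-uv
    return least_squares(f,[0.45,0]).x
def fit(n,obs,z0,x0):
    f=lambda p:np.concatenate([bb(C,cyl(n,*p,z0))-b for C,b in obs])
    r=least_squares(f,x0,loss="soft_l1",f_scale=2);return r.x,np.round(f(r.x),1)
S=np.array([45,52,60,74])/1e3;H=np.array([22,22,26,38])/1e3
def wells(p,front):
    """p: x,y of well_a, yaw of row (direction of +y axis, to the narrow end). front: sign along row x axis of flush side"""
    t=np.array([np.cos(p[2]),np.sin(p[2])]);n=np.array([t[1],-t[0]]) # x axis
    a=np.r_[0,np.cumsum((S[:-1]+S[1:])/2)]
    return [np.array(p[:2])-t*a[i]+n*front*(S[0]-S[i])/2 for i in range(4)],t,n
def blocks(p,front):
    c,t,n=wells(p,front);out=[]
    for i in range(4):
        out.append(np.array([np.r_[c[i]+S[i]/2*(u*t+v*n),h] for u in(-1,1) for v in(-1,1) for h in(0,H[i])]))
    return out
def fitwells(obs,front,x0):
    """obs: list of (C, index, box)"""
    f=lambda p:np.concatenate([bb(C,blocks(p,front)[i])-b for C,i,b in obs])
    r=least_squares(f,x0,loss="soft_l1",f_scale=2,x_scale=[.01,.01,.05]);return r.x,np.round(f(r.x),1),r.cost
E
python3 - <<'E'
from h import *
C={}
for n in("top","scene"):
    c=bot.calibration(n);C[n]=(c["mtx"],c["k1"],c["extrinsics"])
def B(l,t,w,h):return np.array([l,t,l+w,t+h])
O={"dropper_bottle":[B(399.4,223.7,18.3,17.7),B(353.3,273.5,13.9,34.7)],"paint_jar":[B(349.6,231.3,20.2,23.5),B(315.6,256.6,17.7,18.1)],
"surfacer_bottle":[B(454.8,251.5,29.6,23.2),B(346.7,319,32.3,51.3)],"thinner_bottle":[B(407.8,261.6,40.3,31.8),B(305.8,273.2,34.2,73.5)],
"mixing_cup_green":[B(363,191.6,24.6,23.3)],"mixing_cup_white":[B(446.4,289.2,20.5,20.7),B(307.1,350.2,21.4,18.3)]}
for n,b in O.items():
    x0=backproj(C["top"],(b[0][:2]+b[0][2:])/2,.05)
    x,r=fit(n,list(zip([C["top"],C["scene"]],b)),.005,x0);print(n,x.round(4),np.hypot(*x).round(3),r)
w=[(C["top"],i,b) for i,b in enumerate([B(183.9,191.7,33.7,31.9),B(207.2,201.5,42,38),B(236.9,209.4,39.5,43.1),B(259.1,216.4,60.3,58.9)])]
a=backproj(C["top"],(202,211),.02);d=backproj(C["top"],(293,245),.02);v=a-d
for f in(1,-1):
    p,r,c=fitwells(w,f,[*a,np.arctan2(v[1],v[0])]);print(f,p.round(4),c,r);print(np.round(wells(p,f)[0],4))
E
```

```text
dropper_bottle [ 0.4622 -0.2346] 0.518 [ 0.9 -1.3  1.3 -1.3 -3.5 -1.6 -1.4  0.5]
paint_jar [ 0.4435 -0.1482] 0.468 [-0.8  0.6  0.5 -0.5 -0.5 -4.5  0.8  9.3]
surfacer_bottle [ 0.4055 -0.3363] 0.527 [-0.1 -1.2  2.3  0.9  1.   0.3 -2.7 -1.9]
thinner_bottle [ 0.3798 -0.2614] 0.461 [ 1.   0.5 -0.1  2.1  0.6 -0.4  0.9 -2.7]
mixing_cup_green [ 0.5144 -0.1783] 0.544 [ 1.7  0.8 -1.7 -0.8]
mixing_cup_white [ 0.3426 -0.3139] 0.465 [-1.9  0.6  0.4  1.   0.2 -3.6  2.1  4.4]
1 [0.5115 0.1283 1.2276] 21.582759503578373 [ 0.7  0.2  1.7  1.7 -0.1 -1.6 -2.7 -1.3 -4.  -0.5  1.7  0.8  2.8  2.6
 -2.  -1.1]
[[ 0.5115  0.1283]
 [ 0.4919  0.0838]
 [ 0.4693  0.0324]
 [ 0.4401 -0.0284]]
-1 [0.5112 0.1283 1.0717] 26.17275752007913 [-0.3 -0.6  2.7  2.9 -1.4 -2.4 -1.7  0.4 -5.7 -1.1  2.7  3.   1.5 -0.2
  0.2 -0.4]
[[ 0.5112  0.1283]
 [ 0.4911  0.0841]
 [ 0.4678  0.033 ]
 [ 0.4418 -0.0292]]
```

Run:
```python
from h import *
import json
P0={"dropper_bottle":(.4622,-.2346),"paint_jar":(.4435,-.1482),"surfacer_bottle":(.4055,-.3363),"thinner_bottle":(.3798,-.2614),"mixing_cup_green":(.5144,-.1783),"mixing_cup_white":(.3426,-.3139)}
bot.move_pose([.42,.05,.27],quat(np.pi))
C,im=camera("wrist");cv2.imwrite("pics/w_rack.png",im[:,:,::-1])
p0=[.5112,.1283,1.0717]
pred=[bb(C,b) for b in blocks(p0,-1)]
ds=[d for d in bot.search_frame("wrist","well_a") if d["confidence"]>.4];obs=[]
for d in ds:
    b=box(d);e=[np.abs(b-q).max() for q in pred];i=int(np.argmin(e));print(b.round(),i,round(e[i],1),d["confidence"])
    if e[i]<50:obs.append((C,i,b))
p,r,c=fitwells(obs,-1,p0);print(p.round(4),c,r);print(np.round(wells(p,-1)[0],4))
for i in range(4):
    c3=np.r_[wells(p,-1)[0][i],H[i]];R=[17,20.5,24.5,31.5][i]/1e3
    u=proj(C,np.c_[c3[0]+R*np.cos(A),c3[1]+R*np.sin(A),np.full(48,c3[2])])
    cv2.polylines(im,[u.round().astype(int)],True,(0,0,255),1)
cv2.imwrite("pics/w_rack.png",im[:,:,::-1])
bot.move_pose([.38,-.245,.32],quat(np.pi))
C,im=camera("wrist")
for n,x0 in P0.items():
    ds=bot.search_frame("wrist",n)
    q=bb(C,cyl(n,*x0,.005));ds=[d for d in ds if np.abs(box(d)-q).max()<50]
    print(n,q.round())
    if not ds:print("  none");continue
    x,r=fit(n,[(C,box(ds[0]))],.005,x0);print("  ",x.round(4),r,ds[0]["confidence"])
    u=proj(C,cyl(n,*x,.005)).round().astype(int)
    for k in range(0,len(u),48):cv2.polylines(im,[u[k:k+48]],True,(0,0,255),1)
cv2.imwrite("pics/w_tray.png",im[:,:,::-1]);print(bot.read_clock())
```

```text
[368. 245. 429. 305.] 0 3.8 0.97
[323. 222. 387. 291.] 1 4.1 0.75
[188. 161. 291. 266.] 3 3.9 0.66
[265. 196. 343. 277.] 2 3.8 0.61
[0.5114 0.1312 1.0891] 20.30018050776708 [-1.  -2.  -0.7 -0.1 -1.5 -0.8  4.   0.8 -1.4  0.2  1.9  2.9 -1.3 -1.5
  3.   1.2]
[[ 0.5114  0.1312]
 [ 0.4921  0.0866]
 [ 0.4697  0.0351]
 [ 0.4448 -0.0275]]
dropper_bottle [317. 238. 341. 276.]
   [ 0.4684 -0.2333] [ 0.  -1.1 -0.   1. ] 0.64
paint_jar [388. 218. 428. 262.]
   [ 0.4475 -0.1464] [ 2.3 -1.8 -1.9  1.5] 0.94
surfacer_bottle [206. 183. 257. 235.]
   [ 0.4096 -0.3358] [ 0.7 -1.2 -0.8  1. ] 0.58
thinner_bottle [272. 154. 331. 222.]
   [ 0.3798 -0.2617] [ 0.2  0.  -0.2 -0. ] 0.65
mixing_cup_green [359. 275. 391. 309.]
   [ 0.5161 -0.1751] [-1.6 -2.1  1.5  2.3] 0.74
mixing_cup_white [236. 127. 272. 163.]
   [ 0.3412 -0.3117] [-2.5  0.5  2.7 -0.4] 0.8
4.5833
```

View pics/w_rack.png

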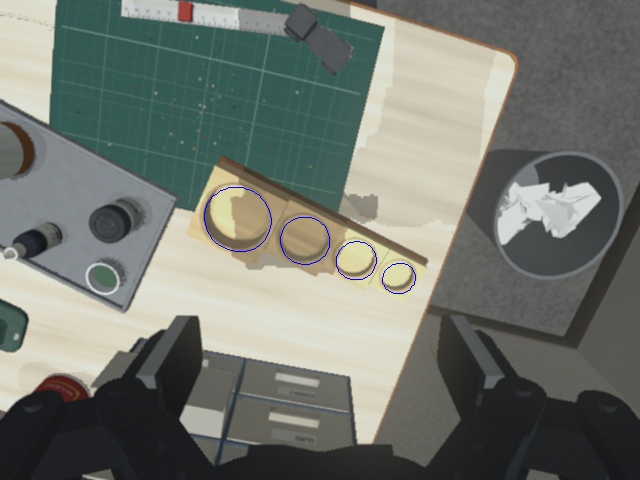

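View pics/w_tray.png

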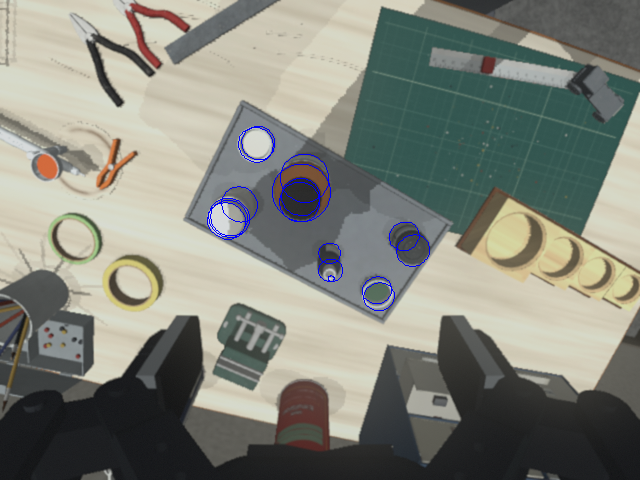

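Both overlays match: the wells sit on their rims, and the containers and cups agree to a few mm. Starting with the surfacer bottle.

```bash
cat >> h.py <<'E'
W,_,_=wells([.5114,.1312,1.0891],-1);AP=1.0891+np.pi
G=bot.grip_depth
def pick(xy,h,a,openmm,force):
    z=.005+h-G
    bot.set_gripper(min(1,openmm/85))
    bot.move_pose([*xy,z+.09],quat(a))
    hit=bot.move_linear([*xy,z],speed=.12,until_force=8)
    bot.set_gripper(0,grasp_force=force)
    print("pick hit",hit,"z err",bot.read_position()[2]-z,"width mm",bot.read_gripper_width()*85,"ff",bot.read_finger_force())
    bot.move_linear([*xy,z+.14],speed=.2)
def place(i,h,dia,off=(0,0),floor=.008):
    xy=W[i]+np.array(off);z=floor+h-G;top=H[i]+h-G
    bot.move_pose([*xy,z+.14],quat(AP))
    bot.move_linear([*xy,top+.012],speed=.2)
    hit=bot.move_linear([*xy,z-.002],speed=.04,until_force=5)
    e=bot.read_position()[2]-z
    print("place hit",hit,"above floor mm",round(e*1e3,1),"F",np.round(bot.read_ft_force(),1),"width",bot.read_gripper_width()*85)
    return e
def release(dia,up=.12):
    bot.set_gripper(min(1,(dia+22)/85))
    p=np.array(bot.read_position());bot.move_linear([p[0],p[1],p[2]+up],speed=.2)
E
python3 - <<'E'
from h import *
pick((.4096,-.3358),.042,2.37,66,30)
C,im=camera("wrist");cv2.imwrite("pics/held.png",im[:,:,::-1])
e=place(2,.042,41)
if e<.004:release(41)
C,im=camera("wrist");cv2.imwrite("pics/p1.png",im[:,:,::-1]);print(bot.read_clock())
E
```

```text
pick hit False z err 0.000992041479178321 width mm 39.77396364989093 ff 29.885644018650055
place hit True above floor mm 0.7 F [-0.4 -0.2  4. ] width 39.923069696651986
11.9
```

View pics/p1.png

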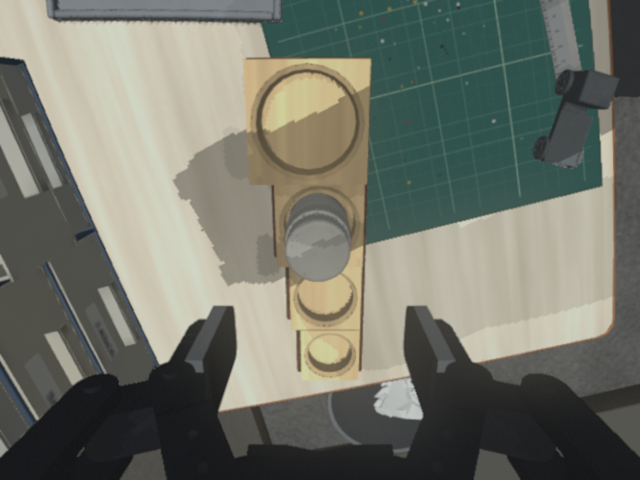

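The surfacer stands down in well C at about (318,235). Next are the dropper and the jar.

Run:
```python
from h import *
pick((.4684,-.2333),.036,3.45,48,25)
w=bot.read_gripper_width()*85
e=place(0,.036,26) if w>20 else 1
if e<.004:
    release(26)
    pick((.4475,-.1464),.036,2.74,58,30)
    e=place(1,.036,35)
    if e<.004:release(35)
C,im=camera("wrist");cv2.imwrite("pics/p2.png",im[:,:,::-1]);print(bot.read_clock())
```

```text
pick hit False z err 0.0009248410802556728 width mm 24.886169537873347 ff 24.536140859127045
place hit True above floor mm 0.6 F [-0.1 -0.   2.4] width 24.96197844574244
pick hit False z err 0.0008169522725763531 width mm 34.06367038427268 ff 29.634916484355927
place hit True above floor mm 0.7 F [-0.3 -0.2  4.2] width 33.88412677061268
26.0167
```

View pics/p2.png

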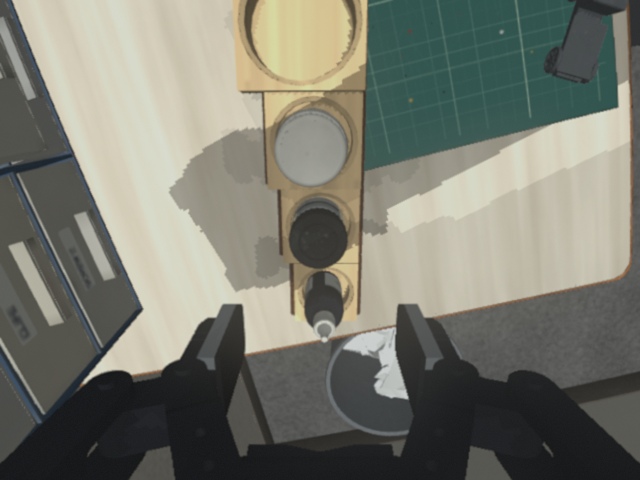

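Dropper (323,305), jar (318,230) and surfacer (312,148) are all seated. The thinner bottle is last.

Run:
```python
from h import *
pick((.3798,-.2617),.068,np.pi,80,60)
w=bot.read_gripper_width()*85
e=place(3,.068,54) if w>48 else 1
if e<.004:
    release(54,.16)
    bot.move_pose([.38,-.1,.32],quat(np.pi))
C,im=camera("wrist")
for n in("mixing_cup_green","mixing_cup_white"):
    for d in bot.search_frame("wrist",n)[:1]:print(n,fit(n,[(C,box(d))],.005,(.43,-.24)))
cv2.imwrite("pics/p3.png",im[:,:,::-1]);print(bot.read_clock())
cv2.imwrite("pics/s3.png",bot.camera("scene")[120:420,150:550,::-1].repeat(2,0).repeat(2,1))
```

```text
pick hit False z err 0.0010247693532755425 width mm 51.90239641412868 ff 61.83115957654081
place hit True above floor mm 1.0 F [-1.3  0.3  5. ] width 51.838677658324144
mixing_cup_green (array([ 0.51629424, -0.17914889]), array([-1. , -3.1,  1. ,  3.6]))
mixing_cup_white (array([ 0.34092302, -0.31300892]), array([-2.9,  0.5,  3.1, -0.5]))
34.7083
```

View pics/p3.png

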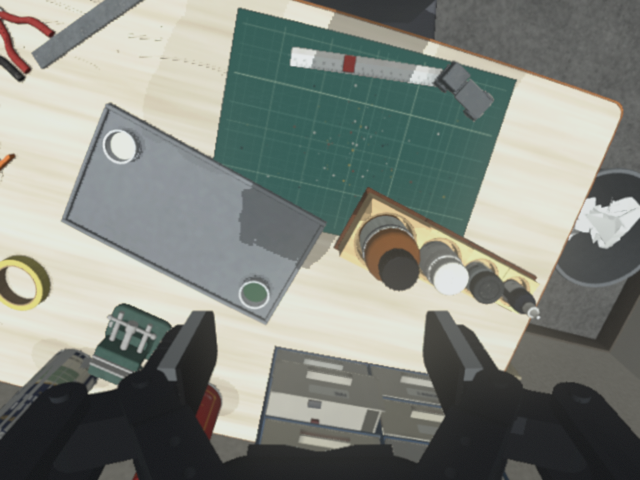

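View pics/s3.png

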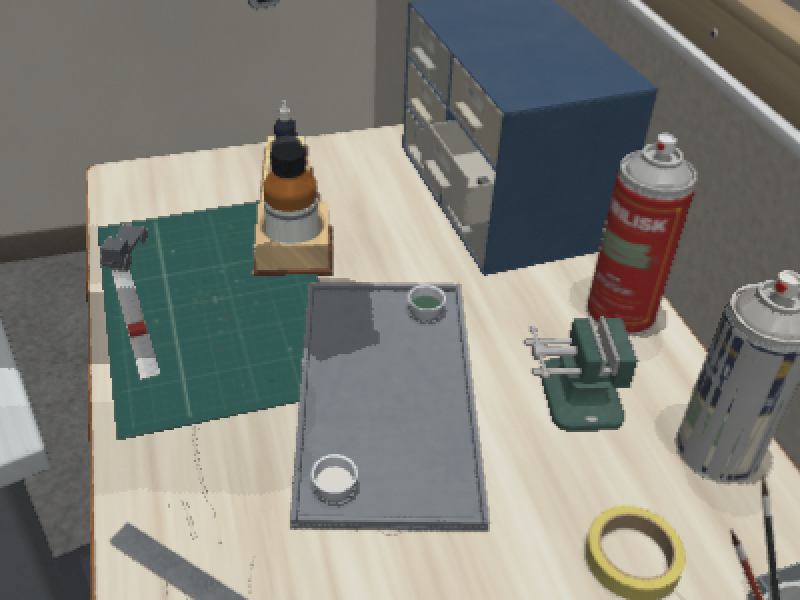

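All four containers stand upright in their wells, in order along the rack from (390,250) to (520,295). Both cups are where they were, at (122,147) and (254,293).

```bash
python3 -c "
from cell import bot
print(bot.close_job())"
```

```text
the job is handed in; nothing more can be done
None
```

The job is handed in: all four containers stand upright and fully down in their wells, slimmest in the narrowest to fattest in the widest, the two mixing cups are still in place in the tray, and it took about 35 s of the 106 s allowed.

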